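# Arm the switch under the guard

### The job

Switch on the guarded toggle of the switch box that has the domed lamp: with the closed fingers gently swing its guard up from the front, push the toggle beneath over to the far side while the guard is up, then draw back and let the guard drop shut again. Touch and push only: do not grip or lift anything, do not force anything, do not shove the box out of its place, and leave the other switch box and the things standing around as they are.

Things in the scene. Friction and masses are not known exactly. Their poses are not given: they have to be found in the camera images.
- lamp_box: switch box WITH a lamp: a white dome 25 mm across, 24 mm high, on the rear left corner (x +58, y +54). Grey enclosure 150 (x) x 140 (y) x 50 mm high, loose but heavy (1.2 to 1.9 kg). Origin: centre of its underside, on the bench; z up; its front -x faces roughly to the robot. One hinged black guard over one toggle stands on its top panel at y = 0. 
- plain_box: switch box WITHOUT a lamp, a flat black disc there instead; leave it alone. Otherwise like the other, guard and toggle too. Grey, 150 x 140 x 50 mm, origin at the centre of its underside
- lamp_guard (a joint): guard of the lamp box: light black hood 70 mm wide: flat roof with a slot, two windowed cheeks 64 mm apart, open below and in front. 0 = shut; grows to 1.45 rad as its front swings up and back to box +x. Shut, its roof is 28 to 31 mm above the panel and ends 50 mm before the hinge, where a lip turns up to a bead. A weak spring shuts it (under 1.5 N at the bead) once let go.
- lamp_toggle (a joint): toggle under the guard of the lamp box: steel lever 24 mm long, 6 to 10 mm thick, pivot at box x +31, y 0, z 52 mm. 0 = off, leaning 0.4 rad to the front (-x); 0.8 = on, leaning 0.4 rad to +x. Snap action: less than 1 N at the tip takes it past the middle, then it jumps to the end and stays. The shut guard clears it either way.
- plain_guard (a joint): guard of the box without a lamp, built alike; 0 = shut. Leave it shut.
- plain_toggle (a joint): toggle of the box without a lamp, built alike; 0 = off. Leave it off.
- lamp_guard_lip (a point): middle of the bead (5 mm thick, 57 mm long) on the guard's front lip, lamp box; shut: 58 mm before the hinge, 40 mm above the panel. Pushed to box +x by fingers leaning forward 0.4 to 0.6 rad, tips 17 to 22 mm above the panel, it rides up on them and they reach the toggle. Pushed level by upright fingers it can jam; more than 35 mm from the tips it can catch on the gripper.
- lamp_guard_hinge (a point): middle of the guard's hinge axis (along box y) on the lamp box: box x +45, y 0, z 56 mm, 6 mm above the panel; axes as the box's
- lamp_toggle_tip (a point): tip of the toggle of the lamp box; about 24 mm above the panel (74 mm above the bench) when off or on
- hub: bystander: black turned flanged hub, 41 mm across, 39 mm high, standing on the bench between the robot and the boxes; origin at the centre of its underside
- tin: bystander: round metal tin with a lid, 62 mm across, 48 mm high, on the bench behind and between the boxes; origin at the centre of its underside
- driver: bystander: screwdriver with a red handle, 188 mm long, lying on the bench at the right; origin under its middle

How it is judged:
By the outcome, as a careful person would: the job done as asked, in the order asked, and still so for the second after the job is handed in, with the robot touching nothing.
It also fails if it takes over 40 s, if anything falls off the work surface, if the arm or the gripper's body presses on something with over 40 N, if the wrist force passes 120 N, or if a joint passes its speed limit or range.

### The arm

A 6-joint arm with a two-finger parallel gripper is mounted at the origin on a cart in front of the work surface, level with it; the furniture and walls round the work are solid. World frame = base frame: x ahead of the robot, y to its left, z up, the work surface at z = 0. Lengths are in m, angles in degrees, forces in N, time in s.
With the tool pointing down it reaches from about 0.35 to 0.875 m from the base axis. Payload 4.2 kg.
Tool frame: the origin (TCP) lies midway between the tips of the shut fingers; the grasp point (between the pads) lies 19 mm behind it (r.pinch_z is the distance from the TCP to the grasp point, in m); z points along the fingers, y is the line along which they close (so a half turn about z gives the same grasp; the last joint's range is limited). The gripper opens to 87 mm and grips with 3 to 60 N. Pads are 19 mm wide; open, the fingers measure 117 mm over their backs; the gripper's body (75 mm by 190 mm) begins 51 mm behind the grasp point.
Start: joints at [82.025, 22.042, 0.453, 0, -68.411, -14.817], TCP at [0.242, 0.576, 0.192] pointing down, gripper open.
Joint ranges: [-179.83, 179.83], [-69.29, 118.12], [-61.27, 80.66], [-181.25, 117.63], [-171.15, -9.14], [-177.46, 177.46]. Speed limits (degrees/s): [159.86, 159.86, 180, 180, 180, 180].

### API

Orientations are given as a 3x3 rotation matrix whose columns are the frame's x, y, z axes.
In Python, from station import r, imaging, models gives the robot as it stands. The module is installed in compiled form; this text tells all that it offers.
- The arm moves only by the tool apply_moves, never from a script. Its argument "moves" is a list of rows, each a list of 2 entries, a list of its own where there are three numbers: the shift along the tool's x, y, z in m, then the turn about the tool's z in degrees. A call has 1 to 5 rows; each row shifts and turns the commanded pose from where the row before left it, along the tool's axes as they then stand; what a row does not reach is not made up. A row lasts 1/12 s, in which the tool goes at most 41.7 mm and 7.16 degrees, less where a joint would pass 70% of its speed; a pose out of reach is approached as far as the arm can. A call is refused whole if a number of a shift passes 0.0417 or a number of a turn 7.16, either way. A call with a gripper value outside its range is refused whole. "hand" is the finger opening in m, from 0 to 0.087, set as the call begins (left out, the last holds). The fingers move at their own pace and stop on an object; the grip force is fixed at half the most. Time passes only in rows, so rows that do not move let the fingers close. It gives the time, the measured TCP pose, the force, the opening and the grip force at its end, in the units of the state.
- r.sense(): the state, without advancing time (a new reading comes with each control period).
- imaging.capture(name): name is "scene" or "top"; returns a dict with "frame" (400x640x3 uint8, blue, green, red), "intrinsics" (3x3 intrinsics, pixels), "eye" and "orientation" of the camera in the world. Camera axes: x right, y down, z forward; pixel columns grow to the right and rows downward; lengths in m; the calibration is good to about 2 mm. A picture is of the moment at which its call begins. There is no depth.
- r.finish_job(): hands the job in; it is judged then, once.
Trained networks look in a picture, given as the dict that the camera call returned (one of the last four; its "shot" number tells which), for a name from the list of things; names that differ only in an ending like _2 or _b are one class to them, and where a whole thing is asked for, a point or a joint stands for the part that bears it (a point fixed in the world has none). Each returns a list of dicts, best first, with "confidence" (0 to 1); they miss things now and then, are a little off and sometimes report something else, mostly with a low value. They report only what shows in the picture. A call takes as long as a camera call.
- models.cut_out(picture, target): "region" (400x640 bool, what is visible of it) and "extent" ([left, top, width, height] as shares, 0 to 1, of the picture: columns of its width, rows of its height, round what is visible of it).
- models.place_of(picture, target): "at" ([column, row] as shares, 0 to 1, of the picture: columns of its width, rows of its height: a listed point, or the origin of a listed thing).
The state is a dict: "time_s": time; "joints": joint angles; "joint_velocities": joint speeds; "effort": joint torques, N m; "tcp_pos": TCP position; "ee_rot": TCP orientation; "wrist_force": force on the tool from outside, world axes, zero at the start; "moment": the same for the moment, N m; "gripper_width": opening from 0.0 (shut) to 1.0 (fully open); "gripper_force": force on a finger pad.
Only numpy, scipy, OpenCV 4.12 (cv2) and the standard library are available. Lean on these libraries where they do the work, as an engineer would, in place of code of your own. Each camera call takes 0.05 s, during which the arm holds its last target. There are 200 camera calls.

## Working session

There is one attempt and no reset: what is moved stays moved. The work goes in short steps, Python scripts to look and compute and a tool call to move; the robot and the scene stay as the last step left them, time stands still between calls to the robot, and variables do not carry over. Pictures are saved under pics/ and viewed, at most 10 in all, crops included, and the job is handed in when it is done.

Besides the shell and the picture viewer there is one more tool, called after "Emit:" in YAML: its name, and indented under it one key for each argument. apply_moves: Moves the arm, as the interface text tells. Its arguments: {"type":"object","properties":{"moves":{"type":"array"},"hand":{"type":"number"}},"required":["moves"]}

```bash
mkdir -p pics
cat > h.py <<'E'
import numpy as np, cv2
from station import r, imaging, models
def ray(p,uv):
    K=np.array(p["intrinsics"]);d=np.array(p["orientation"])@np.linalg.inv(K)@np.array([uv[0],uv[1],1.])
    return np.array(p["eye"]),d
def atz(p,uv,z):
    e,d=ray(p,uv);return e+d*(z-e[2])/d[2]
def px(p,X):
    c=np.array(p["orientation"]).T@(np.array(X)-np.array(p["eye"]));q=np.array(p["intrinsics"])@c;return q[:2]/q[2]
E
python3 - <<'E'
from h import *
np.set_printoptions(precision=4,suppress=True)
s=r.sense();print(s["tcp_pos"],s["ee_rot"],s["gripper_width"],s["time_s"])
Z=dict(lamp_box=0,plain_box=0,lamp_guard_lip=.09,lamp_guard_hinge=.056,lamp_toggle_tip=.074,hub=0,tin=0,driver=0)
for n in("scene","top"):
    p=imaging.capture(n);cv2.imwrite(f"pics/{n}0.png",p["frame"]);print(n,p["eye"],p["orientation"])
    for t,z in Z.items():
        for d in models.place_of(p,t)[:2]:
            uv=np.array(d["at"])*[640,400];print(t,round(d["confidence"],2),uv,atz(p,uv,z))
E
```

```text
[0.2418 0.5756 0.1913] [[ 0.9219 -0.3875 -0.0007]
 [-0.3875 -0.9219 -0.0021]
 [ 0.0001  0.0022 -1.    ]] 1.002335126101713 0.0
scene [0.0916 0.4749 0.5038] [[-0.7757 -0.3232  0.5421]
 [-0.6311  0.4015 -0.6637]
 [-0.0032 -0.8569 -0.5154]]
lamp_box 0.9 [352.128 208.   ] [ 0.5308 -0.1726  0.    ]
plain_box 0.85 [228.608 274.2  ] [0.5802 0.173  0.    ]
lamp_guard_lip 0.68 [373.376 260.   ] [0.331 0.052 0.09 ]
lamp_guard_lip 0.61 [358.272 174.2  ] [ 0.5275 -0.1879  0.09  ]
lamp_guard_hinge 0.88 [334.592 184.88 ] [ 0.5766 -0.1592  0.056 ]
tin 0.61 [262.528 209.28 ] [ 0.701 -0.028  0.   ]
driver 0.79 [425.984 192.68 ] [ 0.421  -0.3578  0.    ]
top [ 0.3501 -0.0987  1.1174] [[ 0.0145 -0.9849  0.1726]
 [-0.9997 -0.011   0.021 ]
 [-0.0188 -0.1728 -0.9848]]
lamp_box 0.88 [365.504 206.6  ] [ 0.5271 -0.1845  0.    ]
plain_box 0.77 [225.088 187.08 ] [0.5731 0.1705 0.    ]
lamp_guard_lip 0.85 [362.88 201.6 ] [ 0.5244 -0.1716  0.09  ]
lamp_guard_hinge 0.77 [358.272 178.4  ] [ 0.5866 -0.1631  0.056 ]
lamp_guard_hinge 0.66 [363.328 207.4  ] [ 0.5162 -0.1751  0.056 ]
hub 0.65 [309.12 265.8 ] [ 0.3787 -0.0463  0.    ]
tin 0.8 [304.576 139.12 ] [ 0.7011 -0.0284  0.    ]
driver 0.86 [434.112 251.6  ] [ 0.4174 -0.3521  0.    ]
```

View pics/scene0.png

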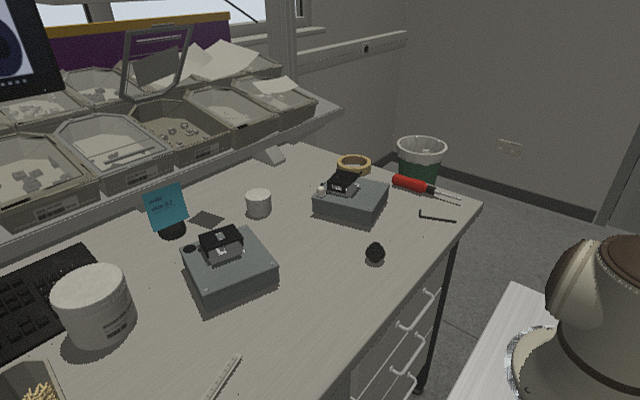

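View pics/top0.png

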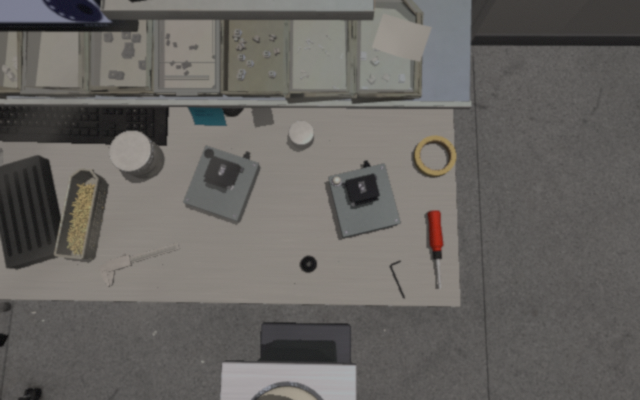

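Scene view: lamp box right of centre at (350,200), with its dome at (322,187). The plain box is at (230,270), the hub at (375,253). In the top view the lamp panel corners are about (327,178), (385,163), (399,222), (343,237), with the dome at (337,180) and the hub at (308,264). Next I refine the box pose by fitting its outline.

```bash
cat > fit.py <<'E'
from h import *
from scipy.optimize import minimize
def pts():
    b=[[x,y,z] for x in(-.075,.075) for y in(-.07,.07) for z in(0,.05)]
    l=[[.058+.0125*np.cos(a),.054+.0125*np.sin(a),z] for a in np.arange(0,6.3,.5) for z in(.05,.066)]+[[.058,.054,.074]]
    g=[[x,y,z] for x,z in((-.005,.08),(.05,.08),(.05,.056)) for y in(-.035,.035)]+[[-.013,y,.09] for y in(-.028,.028)]
    return [np.array(q) for q in(b,l,g)]
def render(p,v,S=4):
    R=np.array([[np.cos(v[2]),-np.sin(v[2]),0],[np.sin(v[2]),np.cos(v[2]),0],[0,0,1]])
    m=np.zeros((400*S,640*S),np.uint8)
    for q in pts():
        uv=np.array([px(p,R@a+[v[0],v[1],0]) for a in q])
        cv2.fillConvexPoly(m,cv2.convexHull(np.round((uv+.5)*S-.5).astype(np.int32)),255)
    return cv2.resize(m,(640,400),interpolation=cv2.INTER_AREA)/255.
def fit(views,v0):
    f=lambda s:sum(np.abs(render(p,[s[0]/100,s[1]/100,s[2]/10])-k).sum()/k.sum() for p,k in views)
    b=minimize(f,[v0[0]*100,v0[1]*100,v0[2]*10],method="Nelder-Mead",options=dict(initial_simplex=np.array([v0[0]*100,v0[1]*100,v0[2]*10])+np.array([[0,0,0],[1,0,0],[0,1,0],[0,0,1]])))
    return b.x/[100,100,10],b.fun
E
python3 - <<'E'
from fit import *
V=[]
for n in("scene","top"):
    p=imaging.capture(n);d=models.cut_out(p,"lamp_box");print(n,[(round(a["confidence"],2),a["region"].sum()) for a in d])
    V.append((p,d[0]["region"].astype(float)))
for s in(V,V[:1],V[1:]):
    v,f=fit(s,[.529,-.175,.25]);print(v,np.degrees(v[2]),f)
v,f=fit(V,[.529,-.175,.25])
ims=[]
for p,k in V:
    im=p["frame"].copy()
    c,s=np.cos(v[2]),np.sin(v[2])
    for q in([.045,0,.056],[-.013,0,.09],[.058,.054,.074],[-.075,.07,.05],[-.075,-.07,.05],[.075,.07,.05],[.075,-.07,.05]):
        u=px(p,[v[0]+c*q[0]-s*q[1],v[1]+s*q[0]+c*q[1],q[2]]);cv2.circle(im,tuple(np.round(u*16).astype(int).tolist()),8,(0,0,255),-1,shift=4)
    ims.append(cv2.resize(im[140:250,300:410],(400,400),interpolation=cv2.INTER_NEAREST))
cv2.imwrite("pics/fit.png",np.hstack(ims))
E
```

```text
scene [(0.57, np.int64(3115))]
top [(0.74, np.int64(3880)), (0.4, np.int64(3780)), (0.37, np.int64(699))]
[ 0.53845858 -0.17687156  0.24910539] 14.272687510171645 0.10078758921615677
[ 0.53895227 -0.17938401  0.24013677] 13.758823185310186 0.05565606017687974
[ 0.53859234 -0.17588943  0.25409364] 14.558493445315536 0.03909743278754801
```

View pics/fit.png

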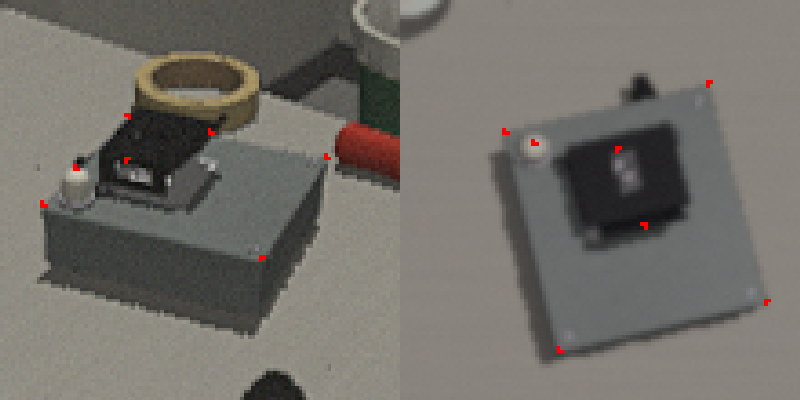

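The fit is good in both views: the box is at (0.5385, -0.177), yaw 14.3°. I go to a point in front of it at travel height with the fingers closed.

Emit:
apply_moves:
  moves:
    - [[0.021,0.0244,0],0]
    - [[0.021,0.0244,0],0]
    - [[0.021,0.0244,0],0]
    - [[0.021,0.0244,0],0]
    - [[0.021,0.0244,0],0]
  hand: 0

```text
time_s: 1.52
tcp_pos: [0.2919, 0.4216, 0.1924]
ee_rot: [[0.922, -0.387, 0.0], [-0.387, -0.922, 0.0], [0.0, -0.0, -1.0]]
wrist_force: [0.4, 0.2, 0.3]
gripper_width: 0.706
gripper_force: 0.0
```

Emit:
apply_moves:
  moves:
    - [[0.021,0.0244,0],0]
    - [[0.021,0.0244,0],0]
    - [[0.021,0.0244,0],0]
    - [[0.021,0.0244,0],0]
    - [[0.021,0.0244,0],0]

```text
time_s: 1.93
tcp_pos: [0.3414, 0.2684, 0.1926]
ee_rot: [[0.922, -0.387, 0.0], [-0.387, -0.922, 0.001], [0.0, -0.001, -1.0]]
wrist_force: [1.3, 0.0, 0.0]
gripper_width: 0.325
gripper_force: 0.0
```

Emit:
apply_moves:
  moves:
    - [[0.021,0.0244,0],0]
    - [[0.021,0.0244,0],0]
    - [[0.021,0.0244,0],0]
    - [[0.021,0.0244,0],0]
    - [[0.021,0.0244,0],0]

```text
time_s: 2.35
tcp_pos: [0.3909, 0.1153, 0.1928]
ee_rot: [[0.922, -0.387, 0.001], [-0.387, -0.922, 0.001], [0.001, -0.001, -1.0]]
wrist_force: [0.5, 0.2, 0.0]
gripper_width: 0.017
gripper_force: 0.0
```

Emit:
apply_moves:
  moves:
    - [[0.021,0.0244,0],0]
    - [[0.021,0.0244,0],0]
    - [[0.021,0.0244,0],0]
    - [[0.021,0.0244,0],0]
    - [[0.021,0.0244,0],0]

```text
time_s: 2.77
tcp_pos: [0.4405, -0.038, 0.1928]
ee_rot: [[0.922, -0.387, 0.001], [-0.387, -0.922, 0.0], [0.001, -0.001, -1.0]]
wrist_force: [1.8, 1.3, 0.6]
gripper_width: 0.008
gripper_force: 0.0
```

Emit:
apply_moves:
  moves:
    - [[0,0,0],-6.2]
    - [[0,0,0],-6.2]
    - [[0,0,0],-6.2]
    - [[0,0,0],-6.2]
    - [[0,0,0],-6.2]

```text
time_s: 3.18
tcp_pos: [0.4403, -0.0366, 0.1925]
ee_rot: [[0.989, 0.148, 0.0], [0.148, -0.989, 0.0], [0.0, -0.0, -1.0]]
wrist_force: [0.1, -0.2, 0.2]
gripper_width: 0.004
gripper_force: 0.0
```

Emit:
apply_moves:
  moves:
    - [[0,0,0],-5.8]
    - [[0.002,0.032,0],0]
    - [[0.002,0.032,0],0]
    - [[0.002,0.032,0],0]
    - [[0.002,0.032,0],0]

```text
time_s: 3.6
tcp_pos: [0.4794, -0.1599, 0.1927]
ee_rot: [[0.97, 0.243, 0.001], [0.243, -0.97, -0.0], [0.001, 0.0, -1.0]]
wrist_force: [0.7, 0.6, 0.3]
gripper_width: 0.005
gripper_force: 0.0
```

Emit:
apply_moves:
  moves:
    - [[0.002,0.032,0],0]
    - [[0,0,0.03],0]
    - [[0,0,0.03],0]
    - [[0,0,0.02],0]
    - [[0,0,0],0]

```text
time_s: 4.02
tcp_pos: [0.4851, -0.1889, 0.1079]
ee_rot: [[0.971, 0.24, -0.01], [0.24, -0.971, 0.002], [-0.009, -0.004, -1.0]]
wrist_force: [-0.4, 0.1, 0.9]
gripper_width: 0.004
gripper_force: 0.0
```

Run:
```python
from h import *
s=r.sense();print(s["tcp_pos"],s["joints"])
ims=[]
for n in("scene","top"):
    p=imaging.capture(n);u=px(p,s["tcp_pos"]);print(u)
    c=np.round(u).astype(int);x0,y0=c[0]-60,c[1]-90
    ims.append(cv2.resize(p["frame"][y0:y0+150,x0:x0+100],(400,600),interpolation=cv2.INTER_CUBIC))
cv2.imwrite("pics/pre.png",np.hstack(ims))
```

```text
[ 0.48506298 -0.18892803  0.10794856] [-3.45476101e+00  1.68814657e+01 -2.05462166e+01 -9.47088495e-02
 -5.31299333e+01  1.07420111e+02]
[374.02173459 172.50838041]
[371.17704913 217.61789346]
```

View pics/pre.png

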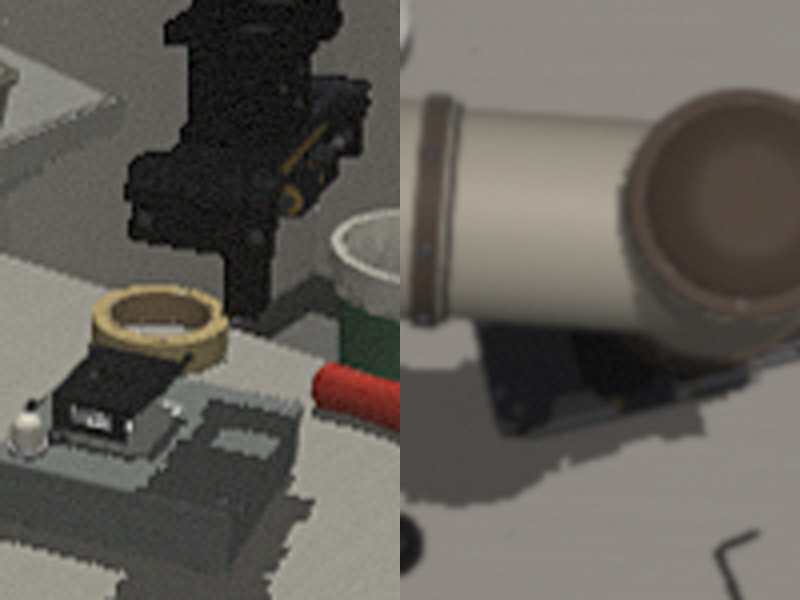

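The scene view shows the closed fingers at (374,172), hanging straight in front of the guard with no large step below the gripper body, whose lower edge is well above the hood. The top view is covered by the arm. I lower and approach the bead.

Emit:
apply_moves:
  moves:
    - [[0,0,0.01],0]
    - [[0,0,0.01],0]
    - [[0,0,0.01],0]
    - [[0,0,0.01],0]
    - [[0,0,0],0]

```text
time_s: 4.53
tcp_pos: [0.487, -0.1888, 0.07]
ee_rot: [[0.97, 0.242, -0.004], [0.242, -0.97, 0.001], [-0.004, -0.002, -1.0]]
wrist_force: [-0.2, 0.2, -0.2]
gripper_width: 0.006
gripper_force: 0.0
```

```bash
cat >> h.py <<'E'
def rel():
    "TCP relative to hinge in box axes, mm; z above panel"
    s=r.sense();y=np.radians(14.3);h=np.array([.5385,-.177])+.045*np.array([np.cos(y),np.sin(y)])
    d=np.array(s["tcp_pos"][:2])-h;R=np.array(s["ee_rot"])
    print("t",round(s["time_s"],2),"x %.1f y %.1f z %.1f"%(1e3*(np.cos(y)*d[0]+np.sin(y)*d[1]),1e3*(-np.sin(y)*d[0]+np.cos(y)*d[1]),1e3*(s["tcp_pos"][2]-.05)),"yaw %.1f"%np.degrees(np.arctan2(R[1,0],R[0,0])),"F",np.round(s["wrist_force"],1))
E
python3 -c "from h import *;rel()"
```

```text
t 4.53 x -97.9 y 1.3 z 20.0 yaw 14.0 F [-0.2  0.2 -0.2]
```

Emit:
apply_moves:
  moves:
    - [[0.007,0.001,0],0]
    - [[0.007,0,0],0]
    - [[0.006,0,0],0]
    - [[0,0,0],0]

```text
time_s: 4.87
tcp_pos: [0.5106, -0.1852, 0.0729]
ee_rot: [[0.97, 0.243, 0.002], [0.243, -0.97, -0.001], [0.002, 0.001, -1.0]]
wrist_force: [-0.5, 0.6, -0.1]
gripper_width: 0.006
gripper_force: 0.0
```

Emit:
apply_moves:
  moves:
    - [[0.003,0,0],0]
    - [[0.003,0,0],0]
    - [[0,0,0],0]

```text
time_s: 5.12
tcp_pos: [0.5148, -0.1838, 0.0725]
ee_rot: [[0.97, 0.242, 0.001], [0.242, -0.97, -0.0], [0.001, 0.0, -1.0]]
wrist_force: [-0.5, 0.5, 0.1]
gripper_width: 0.005
gripper_force: 0.0
```

```bash
python3 -c "from h import *;rel()"
```

```text
t 5.12 x -69.6 y -0.8 z 22.5 yaw 14.0 F [-0.5  0.5  0.1]
```

Contact is imminent, so I swing the guard up along the bead's arc.

Emit:
apply_moves:
  moves:
    - [[0.0025,0,-0.003],0]
    - [[0.0025,0,-0.003],0]
    - [[0.0025,0,-0.003],0]
    - [[0,0,0],0]

```text
time_s: 5.45
tcp_pos: [0.5226, -0.1821, 0.0824]
ee_rot: [[0.97, 0.243, 0.002], [0.243, -0.97, -0.0], [0.002, 0.001, -1.0]]
wrist_force: [0.9, -0.1, 0.1]
gripper_width: 0.004
gripper_force: 0.0
```

Emit:
apply_moves:
  moves:
    - [[0.004,0,-0.004],0]
    - [[0.004,0,-0.004],0]
    - [[0,0,0],0]

```text
time_s: 5.7
tcp_pos: [0.5308, -0.1802, 0.0905]
ee_rot: [[0.97, 0.243, 0.003], [0.243, -0.97, -0.001], [0.002, 0.001, -1.0]]
wrist_force: [0.6, -0.3, -0.2]
gripper_width: 0.005
gripper_force: 0.0
```

Run:
```python
from h import *
rel();p=imaging.capture("scene")
cv2.imwrite("pics/lift1.png",cv2.resize(p["frame"][120:240,290:410],(600,600),interpolation=cv2.INTER_CUBIC))
```

```text
t 5.7 x -53.2 y -1.2 z 40.5 yaw 14.0 F [ 0.6 -0.3 -0.2]
```

View pics/lift1.png

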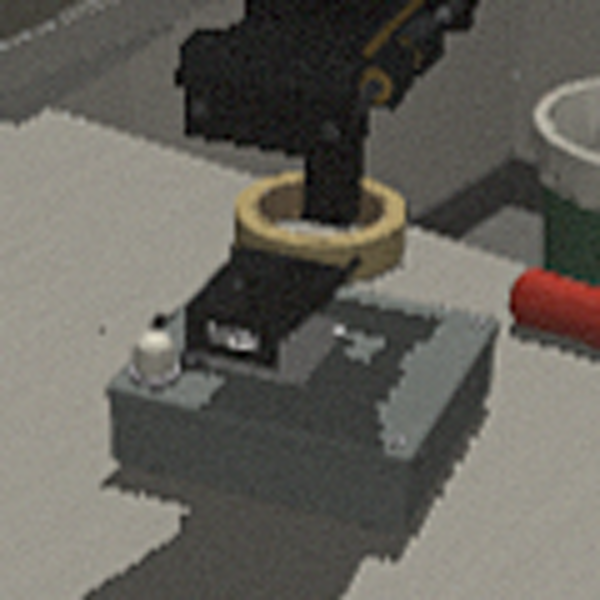

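The scene crop shows the guard still shut: its lip runs from about (275,345) to (355,262) in the crop. The fingertips sit above it at (335,220), so they slid over the bead. I compare the projected positions before retrying.

Run:
```python
from h import *
p=imaging.capture("scene");y=np.radians(14.3);h=np.array([.5385,-.177])+.045*np.array([np.cos(y),np.sin(y)])
W=lambda x,yy,z:np.r_[h+1e-3*np.array([np.cos(y)*x-np.sin(y)*yy,np.sin(y)*x+np.cos(y)*yy]),.05+z*1e-3]
c=lambda u:np.round((u-[290,120])*5)
print("tcp",c(px(p,r.sense()["tcp_pos"])))
for q in([-58,0,40],[-58,28,40],[-58,-28,40],[-50,35,31],[0,35,31],[-50,-35,31],[0,-35,31]):print(q,c(px(p,W(*q))))
for t in("lamp_guard_lip","lamp_guard_hinge"):print(t,[(round(d["confidence"],2),c(np.array(d["at"])*[640,400])) for d in models.place_of(p,t)])
```

```text
tcp [329. 277.]
[-58, 0, 40] [335. 278.]
[-58, 28, 40] [314. 304.]
[-58, -28, 40] [355. 253.]
[-50, 35, 31] [292. 324.]
[0, 35, 31] [194. 302.]
[-50, -35, 31] [344. 261.]
[0, -35, 31] [251. 242.]
lamp_guard_lip [(0.76, array([338., 270.]))]
lamp_guard_hinge [(0.68, array([215., 313.]))]
```

Run:
```python
from h import *
s=r.sense();t=np.array(s["tcp_pos"]);R=np.array(s["ee_rot"]);print(t,R.round(3).tolist())
p=imaging.capture("scene");c=lambda u:np.round((u-[290,90])*5)
im=cv2.resize(p["frame"][90:210,290:410],(600,600),interpolation=cv2.INTER_CUBIC)
im=np.clip(im.astype(float)*2.2+20,0,255).astype(np.uint8)
for d in(0,.02,.04,.07):
    u=c(px(p,t-R[:,2]*d));print(d,u);cv2.circle(im,tuple(u.astype(int).tolist()),3,(0,0,255),-1)
cv2.imwrite("pics/tip.png",im)
```

```text
[ 0.52892885 -0.18010761  0.08918336] [[0.97, 0.242, -0.001], [0.242, -0.97, 0.0], [-0.0, -0.0, -1.0]]
0 [330. 428.]
0.02 [331. 390.]
0.04 [333. 352.]
0.07 [336. 292.]
```

View pics/tip.png

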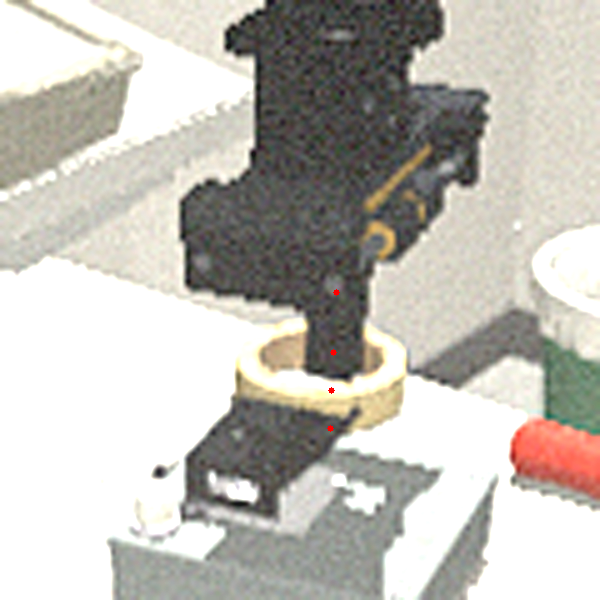

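The image does not match the reported TCP. The visible fingertips end at (335,375) in this crop, about 28 mm above the projected TCP at (330,428). The body also looks about 30 mm high. I check it against the top camera before going on.

Run:
```python
from h import *
s=r.sense();t=np.array(s["tcp_pos"]);R=np.array(s["ee_rot"]);rel()
ims=[]
for n,o in(("scene",(290,90)),("top",(300,110))):
    p=imaging.capture(n)
    im=np.clip(cv2.resize(p["frame"][o[1]:o[1]+130,o[0]:o[0]+130],(400,400),interpolation=cv2.INTER_CUBIC).astype(float)*2.5+20,0,255).astype(np.uint8)
    for dz,col in((.07,(0,0,255)),(.10,(0,255,0))):
        q=[t+R@np.array([x,y,-dz]) for x,y in((.0375,.095),(.0375,-.095),(-.0375,-.095),(-.0375,.095))]
        u=np.array([(px(p,a)-o)*400/130 for a in q]);print(n,dz,u.round().tolist())
        cv2.polylines(im,[u.round().astype(np.int32)],True,col,1)
    u=(px(p,t)-o)*400/130;cv2.circle(im,tuple(u.round().astype(int).tolist()),3,(255,0,0),-1)
    ims.append(im)
cv2.imwrite("pics/body.png",np.hstack(ims))
```

```text
t 5.95 x -55.1 y -0.7 z 39.1 yaw 14.0 F [-0.2  0.7  0.7]
scene 0.07 [[205.0, 130.0], [107.0, 221.0], [209.0, 242.0], [293.0, 144.0]]
scene 0.1 [[207.0, 94.0], [107.0, 181.0], [211.0, 201.0], [296.0, 108.0]]
top 0.07 [[330.0, 178.0], [68.0, 239.0], [93.0, 342.0], [358.0, 280.0]]
top 0.1 [[338.0, 167.0], [68.0, 230.0], [93.0, 337.0], [367.0, 272.0]]
```

View pics/body.png

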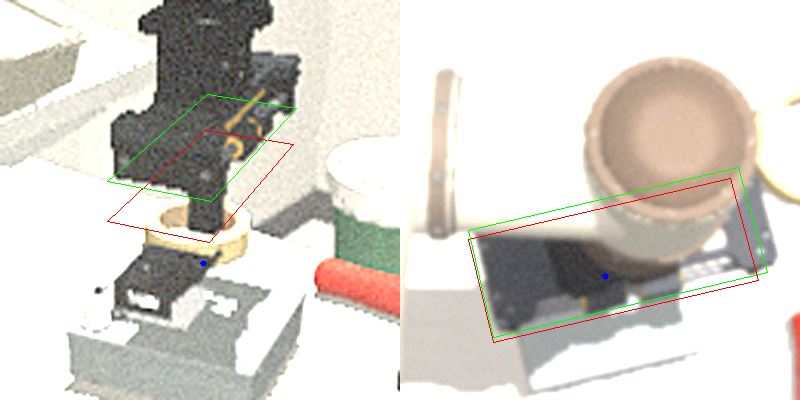

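In both views the body matches an outline about 30 mm higher than the reported pose, and its horizontal position is right. So the real tips are about 30 mm higher than I assumed. I back off, lower in front of the guard over bare panel, and measure the tip height by image difference.

Emit:
apply_moves:
  moves:
    - [[-0.012,0,0],0]
    - [[-0.014,0,0],0]
    - [[-0.014,0,0],0]
    - [[0,0,0.01],0]
    - [[0,0,0.01],0]

```text
time_s: 6.47
tcp_pos: [0.4899, -0.1901, 0.0694]
ee_rot: [[0.97, 0.241, 0.002], [0.241, -0.97, -0.0], [0.002, 0.0, -1.0]]
wrist_force: [-0.4, -0.4, -0.5]
gripper_width: 0.003
gripper_force: 0.0
```

Emit:
apply_moves:
  moves:
    - [[0,0,0],0]
    - [[0,0,0],0]

```text
time_s: 6.63
tcp_pos: [0.49, -0.1898, 0.0683]
ee_rot: [[0.97, 0.242, -0.002], [0.242, -0.97, 0.0], [-0.002, -0.001, -1.0]]
wrist_force: [0.7, 0.3, 0.4]
gripper_width: 0.001
gripper_force: 0.0
```

```bash
cat >> h.py <<'E'
def tipmask(p,n="scene",thr=55):
    a=cv2.imread(f"pics/{n}0.png").astype(int);f=p["frame"].astype(int)
    return ((f.max(2)<50)&((a-f).max(2)>25)).astype(np.uint8)
E
python3 - <<'E'
from h import *
rel();s=r.sense();t=np.array(s["tcp_pos"]);R=np.array(s["ee_rot"])
p=imaging.capture("scene");o=(300,100)
m=tipmask(p)
im=np.clip(p["frame"].astype(float)*2.2+20,0,255).astype(np.uint8)
big=cv2.resize(im[o[1]:o[1]+100,o[0]:o[0]+100],(500,500),interpolation=cv2.INTER_NEAREST)
for dz,col in((0,(0,0,255)),(.03,(0,255,0))):
    u=np.array([(px(p,t+R@np.array([x,y,-dz]))-o+.5)*5 for x,y in((.0095,.015),(.0095,-.015),(-.0095,-.015),(-.0095,.015))])
    cv2.polylines(big,[u.round().astype(np.int32)],True,col,1);print(dz,(u/5+o).round(1).tolist())
cv2.imwrite("pics/low.png",big)
E
```

```text
t 6.63 x -95.1 y -0.4 z 18.3 yaw 14.0 F [0.7 0.3 0.4]
0 [[370.1, 183.5], [365.9, 189.2], [373.6, 190.8], [377.6, 185.1]]
0.03 [[370.9, 172.5], [366.6, 177.9], [374.4, 179.5], [378.5, 174.0]]
```

View pics/low.png

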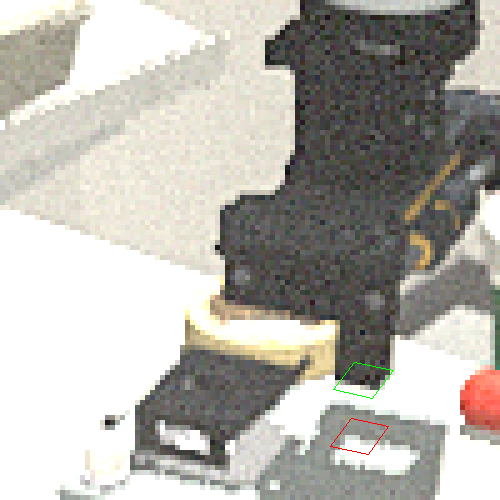

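The red outline (reported tip) lies about 56 px below the green one (+30 mm), and the real tip bottom, at about (362,388), is just above green. So the true tip is about 33 mm above the reported one. I lower by 30 mm and check the tip row numerically.

```bash
cat >> h.py <<'E'
from scipy.optimize import minimize_scalar
def tipoff():
    "how far (mm) the visible tip lies above the reported TCP"
    s=r.sense();t=np.array(s["tcp_pos"]);R=np.array(s["ee_rot"]);p=imaging.capture("scene");g=p["frame"].max(2).astype(float)
    C=px(p,t+[0,0,.033]);c=int(round(C[0]))
    col=g[:,c-2:c+4].mean(1);i0=int(C[1])-14;seg=col[i0:i0+40];print(seg.round().astype(int).tolist(),i0,round(C[1],1))
E
python3 -c "from h import *;tipoff()"
```

```text
[41, 36, 26, 29, 27, 28, 28, 27, 28, 26, 29, 28, 26, 28, 29, 23, 29, 98, 152, 156, 135, 100, 65, 59, 60, 60, 59, 65, 99, 119, 118, 116, 112, 83, 55, 60, 60, 60, 60, 58] 160 174.0
```

Emit:
apply_moves:
  moves:
    - [[0,0,0.008],0]
    - [[0,0,0.008],0]
    - [[0,0,0.005],0]
    - [[0,0,0.003],0]
    - [[0,0,0],0]

```text
time_s: 7.15
tcp_pos: [0.4896, -0.1897, 0.0442]
ee_rot: [[0.97, 0.242, -0.002], [0.242, -0.97, 0.0], [-0.002, -0.001, -1.0]]
wrist_force: [0.4, -1.1, 0.1]
gripper_width: 0.007
gripper_force: 0.0
```

```bash
python3 -c "from h import *;rel();tipoff();rel()"
```

```text
t 7.15 x -95.5 y -0.3 z -5.8 yaw 14.0 F [ 0.4 -1.1  0.1]
[34, 42, 38, 36, 28, 29, 29, 26, 28, 29, 29, 30, 31, 30, 27, 30, 27, 42, 98, 122, 118, 120, 109, 71, 55, 59, 58, 61, 61, 60, 60, 60, 61, 59, 60, 60, 58, 60, 61, 62] 169 183.4
t 7.2 x -95.1 y -0.4 z -5.2 yaw 14.0 F [-0.6  0.5  0.7]
```

The reported tip is 5 mm below the panel with no contact, which confirms a real offset of about +33.5 mm. I lower to a true 22 mm above the panel and then approach the bead.

Emit:
apply_moves:
  moves:
    - [[0,0,0.003],0]
    - [[0,0,0.003],0]
    - [[0.007,0,0],0]
    - [[0.007,0,0],0]
    - [[0.006,0,0],0]

```text
time_s: 7.62
tcp_pos: [0.5111, -0.1849, 0.0396]
ee_rot: [[0.97, 0.242, 0.001], [0.242, -0.97, -0.0], [0.001, 0.001, -1.0]]
wrist_force: [0.9, 0.9, 0.0]
gripper_width: 0.004
gripper_force: 0.0
```

Emit:
apply_moves:
  moves:
    - [[0.002,0,0],0]
    - [[0.002,0,0],0]
    - [[0,0,0],0]

```text
time_s: 7.87
tcp_pos: [0.5118, -0.1845, 0.0392]
ee_rot: [[0.97, 0.242, -0.005], [0.242, -0.97, -0.0], [-0.005, -0.001, -1.0]]
wrist_force: [-5.0, -2.6, 2.1]
gripper_width: 0.007
gripper_force: 2.4
```

```bash
python3 -c "from h import *;rel()"
```

```text
t 7.87 x -72.8 y -0.7 z -10.8 yaw 14.0 F [-5.  -2.6  2.1]
```

Contact with the bead is felt at about 5 N. I lift along the arc.

Emit:
apply_moves:
  moves:
    - [[0,0,-0.003],0]
    - [[0.002,0,-0.003],0]
    - [[0.002,0,-0.003],0]
    - [[0,0,0],0]

```text
time_s: 8.2
tcp_pos: [0.5184, -0.1829, 0.0493]
ee_rot: [[0.97, 0.242, 0.001], [0.242, -0.97, -0.0], [0.001, 0.0, -1.0]]
wrist_force: [-1.9, 0.4, 2.4]
gripper_width: 0.006
gripper_force: 1.1
```

Run:
```python
from h import *
rel()
p=imaging.capture("scene")
print([(d["confidence"],(np.array(d["at"])*[640,400]).round(1)) for d in models.place_of(p,"lamp_guard_lip")])
y=np.radians(14.3);h=np.array([.5385,-.177])+.045*np.array([np.cos(y),np.sin(y)])
for th in(0,10,20,30,45,60,75):
    a=np.radians(149.6-th);x,z=67.2*np.cos(a)/1e3,67.2*np.sin(a)/1e3
    print(th,px(p,[h[0]+np.cos(y)*x,h[1]+np.sin(y)*x,.056+z]).round(1))
```

```text
t 8.2 x -66.0 y -0.8 z -0.7 yaw 14.0 F [-1.9  0.4  2.4]
[(0.75, array([354.5, 168.1]))]
0 [357.  175.6]
10 [354.5 171.5]
20 [351.3 167.7]
30 [347.6 164.4]
45 [341.3 160.7]
60 [334.6 158.5]
75 [328.  158.2]
```

The guard is following: the lip has moved from (357,175) to (354,168), which is about 12°. I continue.

Emit:
apply_moves:
  moves:
    - [[0.004,0,-0.004],0]
    - [[0.005,0,-0.004],0]
    - [[0.005,0,-0.003],0]
    - [[0.005,0,-0.003],0]
    - [[0.004,0,-0.002],0]

```text
time_s: 8.72
tcp_pos: [0.5415, -0.1773, 0.065]
ee_rot: [[0.97, 0.242, 0.002], [0.242, -0.97, -0.0], [0.002, 0.001, -1.0]]
wrist_force: [0.6, 0.9, 0.7]
gripper_width: 0.008
gripper_force: 0.3
```

Emit:
apply_moves:
  moves:
    - [[0,0,0],0]

```text
time_s: 8.8
tcp_pos: [0.5418, -0.1772, 0.065]
ee_rot: [[0.97, 0.243, 0.003], [0.243, -0.97, -0.0], [0.003, 0.001, -1.0]]
wrist_force: [-0.5, 0.6, -0.1]
gripper_width: 0.005
gripper_force: 0.2
```

Run:
```python
from h import *
rel()
p=imaging.capture("scene")
print([(d["confidence"],(np.array(d["at"])*[640,400]).round(1)) for d in models.place_of(p,"lamp_guard_lip")])
```

```text
t 8.8 x -41.8 y -1.0 z 15.0 yaw 14.1 F [-0.5  0.6 -0.1]
[(0.84, array([345.9, 162.2]))]
```

Guard at about 36°. I descend carefully in front of the toggle, watching the vertical force.

Emit:
apply_moves:
  moves:
    - [[-0.001,0,0.003],0]
    - [[0,0,0.004],0]
    - [[0,0,0.004],0]
    - [[0,0,0.003],0]
    - [[0,0,0],0]

```text
time_s: 9.32
tcp_pos: [0.5381, -0.1777, 0.0492]
ee_rot: [[0.97, 0.242, -0.002], [0.242, -0.97, 0.0], [-0.002, -0.001, -1.0]]
wrist_force: [-1.1, 0.6, 0.3]
gripper_width: 0.007
gripper_force: 0.2
```

Emit:
apply_moves:
  moves:
    - [[0,0,0.002],0]
    - [[0,0,0.002],0]
    - [[0,0,0],0]

```text
time_s: 9.57
tcp_pos: [0.5387, -0.1777, 0.046]
ee_rot: [[0.97, 0.242, -0.0], [0.242, -0.97, 0.0], [-0.0, -0.0, -1.0]]
wrist_force: [-0.0, -0.9, 0.8]
gripper_width: 0.002
gripper_force: 0.2
```

```bash
cat >> h.py <<'E'
def lip():
    p=imaging.capture("scene")
    for n in("lamp_guard_lip","lamp_toggle_tip"):print(n,[(round(d["confidence"],2),(np.array(d["at"])*[640,400]).round(1)) for d in models.place_of(p,n)])
    return p
E
python3 -c "from h import *;rel();lip()"
```

```text
t 9.57 x -45.0 y -0.7 z -4.0 yaw 14.0 F [-0.  -0.9  0.8]
lamp_guard_lip [(0.64, array([347.2, 165.8]))]
lamp_toggle_tip []
```

Emit:
apply_moves:
  moves:
    - [[0,0,0.002],0]
    - [[0,0,0.002],0]
    - [[0,0,0],0]

```text
time_s: 9.97
tcp_pos: [0.5386, -0.1777, 0.042]
ee_rot: [[0.97, 0.242, -0.001], [0.242, -0.97, 0.0], [-0.001, -0.0, -1.0]]
wrist_force: [-0.1, 0.6, -1.2]
gripper_width: 0.005
gripper_force: 0.2
```

Emit:
apply_moves:
  moves:
    - [[0,0,0.002],0]
    - [[0,0,0.002],0]
    - [[0,0,0.001],0]
    - [[0,0,0],0]

```text
time_s: 10.3
tcp_pos: [0.5387, -0.1777, 0.037]
ee_rot: [[0.97, 0.242, -0.001], [0.242, -0.97, 0.0], [-0.001, -0.0, -1.0]]
wrist_force: [0.1, -0.5, -0.5]
gripper_width: 0.004
gripper_force: 0.2
```

```bash
python3 -c "from h import *;rel();lip()"
```

```text
t 10.3 x -45.0 y -0.7 z -13.0 yaw 14.0 F [ 0.1 -0.5 -0.5]
lamp_guard_lip [(0.47, array([344.6, 158.7]))]
lamp_toggle_tip []
```

Emit:
apply_moves:
  moves:
    - [[0.003,0,0],0]
    - [[0.003,0,0],0]
    - [[0.003,0,0],0]
    - [[0,0,0],0]

```text
time_s: 10.78
tcp_pos: [0.5483, -0.1754, 0.0375]
ee_rot: [[0.97, 0.242, 0.0], [0.242, -0.97, -0.0], [0.0, 0.0, -1.0]]
wrist_force: [-0.7, -0.4, 0.5]
gripper_width: 0.005
gripper_force: 0.5
```

Emit:
apply_moves:
  moves:
    - [[0.002,0,0],0]
    - [[0.002,0,0],0]
    - [[0,0,0],0]

```text
time_s: 11.03
tcp_pos: [0.552, -0.1745, 0.0374]
ee_rot: [[0.97, 0.242, 0.0], [0.242, -0.97, -0.0], [0.0, 0.0, -1.0]]
wrist_force: [-1.3, 0.2, -0.7]
gripper_width: 0.008
gripper_force: 0.4
```

```bash
python3 -c "from h import *;rel();lip()"
```

```text
t 11.03 x -31.3 y -0.9 z -12.6 yaw 14.0 F [-1.3  0.2 -0.7]
lamp_guard_lip [(0.58, array([341.2, 158.6]))]
lamp_toggle_tip []
```

Emit:
apply_moves:
  moves:
    - [[0.002,0,0],0]
    - [[0.002,0,0],0]
    - [[0,0,0],0]

```text
time_s: 11.43
tcp_pos: [0.556, -0.1736, 0.0375]
ee_rot: [[0.97, 0.242, 0.001], [0.242, -0.97, -0.0], [0.001, 0.0, -1.0]]
wrist_force: [-0.7, -0.0, 0.9]
gripper_width: 0.004
gripper_force: 0.3
```

Emit:
apply_moves:
  moves:
    - [[0.002,0,0],0]
    - [[0.002,0,0],0]
    - [[0,0,0],0]

```text
time_s: 11.68
tcp_pos: [0.5598, -0.1726, 0.0374]
ee_rot: [[0.97, 0.242, 0.001], [0.242, -0.97, -0.0], [0.001, 0.0, -1.0]]
wrist_force: [-0.7, -0.0, 1.0]
gripper_width: 0.007
gripper_force: 0.3
```

Run:
```python
from h import *
rel();p=lip();t=imaging.capture("top")
print([(d["confidence"],(np.array(d["at"])*[640,400]).round(1)) for d in models.place_of(t,"lamp_toggle_tip")])
im=[np.clip(cv2.resize(q["frame"][o[1]:o[1]+80,o[0]:o[0]+80],(400,400),interpolation=cv2.INTER_CUBIC).astype(float)*2.2+20,0,255) for q,o in((p,(305,130)),(t,(320,150)))]
cv2.imwrite("pics/push.png",np.hstack(im))
```

```text
t 11.68 x -23.2 y -1.0 z -12.6 yaw 14.0 F [-0.7 -0.   1. ]
lamp_guard_lip [(0.6, array([337.8, 158.3]))]
lamp_toggle_tip [(0.22, array([335.9, 157.6]))]
[][ WARN:0@7.789] global loadsave.cpp:1063 imwrite_ Unsupported depth image for selected encoder is fallbacked to CV_8U.
```

View pics/push.png

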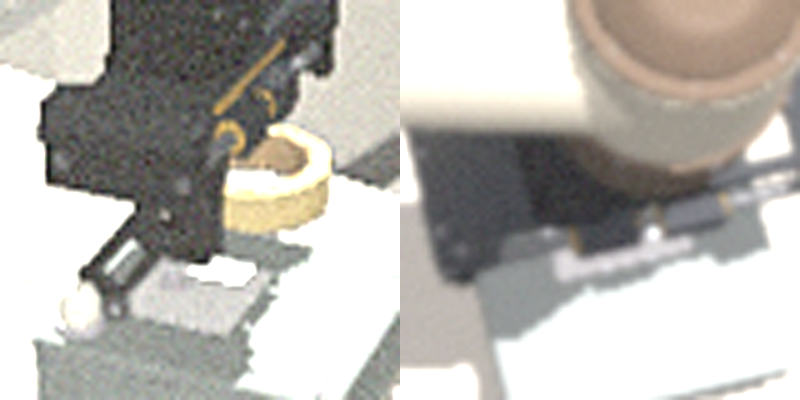

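The left half shows the hood swung up at (120,260), resting on the fingers, with the fingertips inside at (200,255). The toggle is hidden. I push slightly further for margin.

Emit:
apply_moves:
  moves:
    - [[0.002,0,0.001],0]
    - [[0.001,0,0],0]
    - [[0,0,0],0]
    - [[0,0,0],0]

```text
time_s: 12.27
tcp_pos: [0.5607, -0.1722, 0.0364]
ee_rot: [[0.97, 0.242, -0.003], [0.242, -0.97, -0.0], [-0.003, -0.001, -1.0]]
wrist_force: [-4.4, -1.4, 5.0]
gripper_width: 0.002
gripper_force: 3.0
```

```bash
python3 -c "from h import *;rel()"
```

```text
t 12.27 x -22.3 y -0.8 z -13.6 yaw 14.0 F [-4.4 -1.4  5. ]
```

A firm stop: the force on the tool is backwards and upwards, as a toggle already leaning to +x would give. I draw straight back and let the guard follow the fingers down.

Emit:
apply_moves:
  moves:
    - [[-0.003,0,0],0]
    - [[-0.004,0,0],0]
    - [[-0.005,0,0],0]
    - [[-0.005,0,0],0]
    - [[-0.005,0,0],0]

```text
time_s: 12.68
tcp_pos: [0.5406, -0.1773, 0.0363]
ee_rot: [[0.97, 0.242, 0.001], [0.242, -0.97, 0.0], [0.001, 0.0, -1.0]]
wrist_force: [0.8, -0.1, -0.9]
gripper_width: 0.005
gripper_force: 0.1
```

Emit:
apply_moves:
  moves:
    - [[-0.005,0,0],0]
    - [[-0.005,0,0],0]
    - [[-0.005,0,0],0]
    - [[-0.005,0,0],0]
    - [[-0.005,0,0],0]

```text
time_s: 13.1
tcp_pos: [0.5162, -0.1835, 0.0364]
ee_rot: [[0.97, 0.242, 0.0], [0.242, -0.97, -0.0], [0.0, 0.0, -1.0]]
wrist_force: [-0.9, -0.6, 1.4]
gripper_width: 0.011
gripper_force: 0.1
```

Emit:
apply_moves:
  moves:
    - [[-0.006,0,0],0]
    - [[-0.01,0,0],0]
    - [[-0.015,0,0],0]
    - [[-0.015,0,0],0]
    - [[0,0,-0.02],0]

```text
time_s: 13.52
tcp_pos: [0.4651, -0.1941, 0.053]
ee_rot: [[0.971, 0.239, -0.011], [0.239, -0.971, 0.003], [-0.01, -0.005, -1.0]]
wrist_force: [0.1, 0.1, -0.5]
gripper_width: 0.008
gripper_force: 0.0
```

Emit:
apply_moves:
  moves:
    - [[0,0,-0.03],0]
    - [[0,-0.01,-0.03],0]
    - [[-0.01,-0.03,-0.02],0]
    - [[-0.01,-0.03,0],0]
    - [[0,-0.03,0],0]

```text
time_s: 13.93
tcp_pos: [0.4267, -0.1019, 0.1376]
ee_rot: [[0.971, 0.24, 0.003], [0.24, -0.971, 0.001], [0.003, -0.0, -1.0]]
wrist_force: [0.1, 0.9, 0.3]
gripper_width: 0.007
gripper_force: 0.0
```

```bash
cat > fin.py <<'E'
from fit import *
rel();p=lip();t=imaging.capture("top")
for n in("lamp_toggle_tip","lamp_guard_lip"):print(n,[(round(d["confidence"],2),(np.array(d["at"])*[640,400]).round(1)) for d in models.place_of(t,n)])
d=models.cut_out(p,"lamp_box");print(fit([(p,d[0]["region"].astype(float))],[.5385,-.177,.25]))
im=[cv2.resize(q["frame"][o[1]:o[1]+80,o[0]:o[0]+80],(400,400),interpolation=cv2.INTER_CUBIC).astype(float) for q,o in((p,(305,140)),(t,(325,155)))]
cv2.imwrite("pics/end.png",np.clip(np.hstack(im)*1.8+10,0,255).astype(np.uint8))
a=cv2.imread("pics/scene0.png")
for q,o in((cv2.imread("pics/scene0.png"),"before"),(p["frame"],"after")):print(o,q[160:190,315:360].max(2).astype(int)[::3,::4].tolist())
E
python3 fin.py
```

```text
t 13.93 x -134.8 y 100.4 z 87.6 yaw 13.9 F [0.1 0.9 0.3]
lamp_guard_lip [(0.59, array([356., 175.]))]
lamp_toggle_tip []
lamp_toggle_tip []
lamp_guard_lip [(0.96, array([363.9, 201.4]))]
(array([ 0.53991947, -0.18072912,  0.22205456]), np.float64(0.07631055076310551))
before [[140, 145, 147, 144, 140, 141, 160, 68, 75, 79, 79, 73], [139, 141, 143, 140, 143, 141, 166, 88, 60, 72, 59, 69], [142, 140, 144, 142, 148, 147, 74, 163, 159, 143, 151, 144], [139, 141, 138, 146, 140, 137, 52, 82, 81, 98, 107, 111], [142, 142, 139, 143, 142, 81, 36, 26, 30, 40, 81, 74], [142, 141, 144, 142, 125, 30, 31, 36, 33, 38, 39, 49], [141, 142, 138, 149, 43, 41, 40, 33, 38, 29, 24, 117], [140, 142, 148, 23, 38, 39, 42, 33, 34, 34, 94, 107], [144, 143, 70, 36, 45, 30, 25, 37, 32, 77, 154, 125], [142, 196, 164, 41, 36, 103, 122, 36, 55, 89, 81, 94]]
after [[150, 152, 149, 150, 154, 151, 167, 75, 86, 82, 87, 85], [152, 148, 156, 151, 152, 153, 181, 94, 64, 72, 70, 72], [153, 154, 151, 151, 152, 160, 77, 172, 168, 158, 159, 150], [148, 154, 154, 156, 149, 146, 56, 79, 87, 106, 122, 117], [157, 152, 155, 153, 152, 86, 38, 34, 38, 44, 83, 79], [152, 154, 158, 155, 137, 43, 32, 37, 40, 38, 41, 44], [153, 148, 154, 160, 37, 35, 38, 33, 38, 35, 31, 130], [149, 154, 159, 29, 39, 44, 38, 40, 35, 40, 95, 112], [151, 154, 70, 42, 54, 28, 32, 39, 37, 81, 164, 142], [151, 211, 177, 39, 43, 96, 135, 34, 56, 93, 86, 97]]
```

Run:
```python
from h import *
rows=[]
for n,o in(("scene",(318,158)),("top",(340,168))):
    q=imaging.capture(n)["frame"];b=cv2.imread(f"pics/{n}0.png")
    rows.append(np.hstack([cv2.resize(np.clip(i[o[1]:o[1]+36,o[0]:o[0]+48].astype(float)*1.8+10,0,255).astype(np.uint8),(400,300),interpolation=cv2.INTER_CUBIC) for i in(b,q)]))
cv2.imwrite("pics/cmp.png",np.vstack(rows))
```

```text
(no output)
```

View pics/cmp.png

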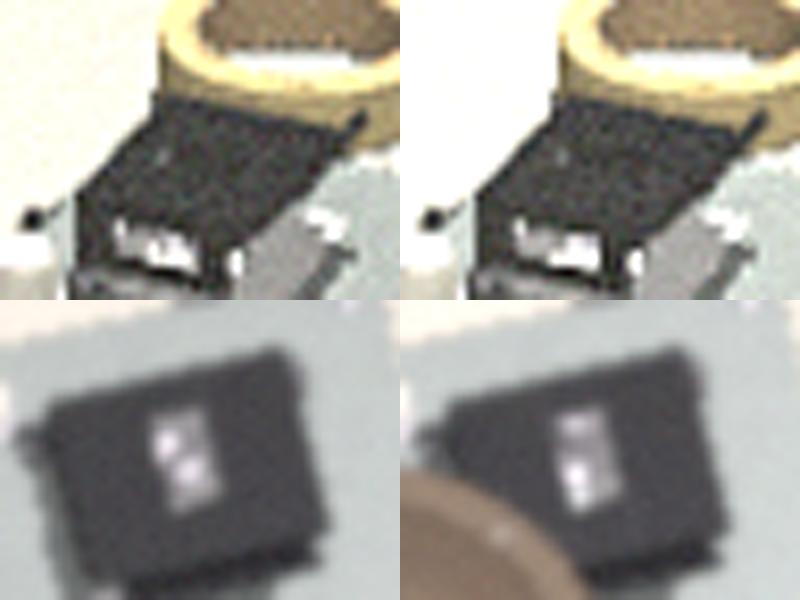

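Comparing before (left) with after (right): the guard is shut in the same place and the box has not moved. The toggle seen through the slot, at (190,460) before and (590,460) after, has changed sides, with its free end now to the rear. The robot is clear, so I hand the job in.

```bash
python3 -c "from h import *;print(r.finish_job())"
```

```text
the job is handed in; nothing more can be done
None
```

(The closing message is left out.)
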